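# Press the cap mat onto a deep-well plate

### The arm

A 6-joint arm with a two-finger parallel gripper is mounted at the origin on the work surface. World frame = base frame: x ahead of the robot, y to its left, z up, the work surface at z = 0. Lengths are in m, angles in degrees, forces in N, time in s.
With the tool pointing down it reaches from about 0.4 to 0.825 m from the base axis. Payload 7 kg.
Tool frame: the origin (TCP) lies at the very end of the fingers, on their centre line; the grasp point (between the pads) lies 19 mm behind it (ctrl.grip_point_offset is the distance from the TCP to the grasp point, in m); x points along the fingers, z is the direction in which the jaws open and shut, and the axes are right-handed (so a half turn about x gives the same grasp; the last joint's range is limited). The gripper opens to 88 mm and grips with 3 to 60 N. Pads are 19 mm wide; open, the fingers measure 130 mm over their backs; the gripper's body (78 mm by 193 mm) begins 47 mm behind the grasp point.
Start: joints at [-54.884, 20.546, 0.682, 0, -70.136, -16.507], TCP at [0.215, -0.64, 0.227] pointing down, gripper open.
Joint ranges: [-176.03, 176.03], [-82.01, 121.73], [-58.28, 71.71], [-173.87, 95.51], [-174.79, -0.11], [-173.66, 173.66]. Speed limits (degrees/s): [136.94, 136.94, 172.46, 180, 180, 180].

### API

Orientations are given as [roll, pitch, yaw] about the fixed x, y, z axes, in that order (R = Rz(yaw) Ry(pitch) Rx(roll)).
In Python, from plant import get_obs, snapshot, calibration, close_job, ctrl gives the robot as it stands.
- The arm moves only by the tool move_arm, never from a script. Its argument "commands" is a list that holds one entry, the list of rows, each a list of 4 numbers: the shift along the tool's x, y, z in cm, then the turn about the tool's x in rad. In form: [[[dx, dy, dz, spin], ...]]. A call has 1 to 8 rows; each row shifts and turns the commanded pose from where the row before left it, along the tool's axes as they then stand; what a row does not reach is not made up. A row lasts 1/10 s, in which the tool goes at most 50 mm and 8.59 degrees, less where a joint would pass 70% of its speed; a pose out of reach is approached as far as the arm can. A call with a gripper value outside its range is refused whole. "jaw" is the finger opening in cm, from 0 to 8.76, set as the call begins (left out, the last holds). The fingers move at their own pace and stop on an object; the grip force is fixed at half the most. Time passes only in rows, so rows that do not move let the fingers close. It gives the time, the measured TCP pose, the force and the opening at its end, in the units of the state.
- get_obs(): the state, without advancing time (a new reading comes with each control period).
- snapshot(name): name is "scene" or "top" or "wrist"; returns (picture, depth): 420x560x3 uint8, red, green, blue; 420x560 float32, m along the optical axis (not along the pixel's ray), 0 where there is no reading.
- calibration(name): a dict with "mtx" (3x3 intrinsics, pixels), "T" (4x4, takes a point from camera to world coordinates); the wrist camera has in their place "tool_from_camera" (4x4, takes a point from camera to tool coordinates, whose origin is the TCP and whose axes are the tool frame's). Camera axes: x right, y up, looking along -z (the intrinsics and any distortion apply to the point x, -y, -z); pixel columns grow to the right and rows downward; lengths in m; the calibration is good to about 2 mm. A picture is of the moment at which its call begins: read the wrist's pose just before it. calibration takes no time and is no camera call.
- close_job(): hands the job in, once; it reports no verdict.
The state is a dict: "clock": time; "joint_pos": joint angles; "qvel": joint speeds; "tau": joint torques, N m; "tool_pos": TCP position; "orientation": TCP orientation; "force": force on the tool from outside, world axes, zero at the start; "moment": the same for the moment, N m; "opening": finger opening in m.
Only numpy, scipy, OpenCV 4.12 (cv2) and the standard library are available. Lean on these libraries where they do the work, as an engineer would, in place of code of your own. Each camera call takes 0.05 s, during which the arm holds its last target. There are 200 camera calls.

### The job

The cap mat on the tall deep-well plate still stands proud. Slide that plate along the bench into the sealing press until it meets the back stop, then bring the press's lever all the way down, keep it down for about a second so that the mat is pressed flush, and ease the lever slowly back up to its rest without letting it fly. Leave the plate sitting in the press, and do not disturb the low plate, the bottle or the tube rack.

Things in the scene. Friction and masses are not known exactly. Their poses are not given: they have to be found in the camera images.
- press: Grey hand-lever press fixed to the bench. Origin: on the bench at the centre of its loading lane; +x points into the press (away from its mouth), +y left as seen from the mouth, z up. Plates slide on the bench between two steel rails 18 mm high, inner faces at y = +-47.5 mm, x -50 to +65 mm; the mouth flares out to y = +-72 mm at x = -77 mm.
- head (a point): Centre of the front face of the press's head (axes as press), 170 mm up at press x = -25 mm. The head spans y +-30, z 140 to 200 mm; the column behind it spans x 95 to 155, y +-30, 250 mm high. Under the head hangs a steel press plate, 80 (x) x 78 x 14 mm, centred over the press origin, its underside 80 mm up at rest.
- seat (a point): Point at the press's origin, axes as press: the centre of the tall plate's underside lies here, within a few mm, when the plate is seated against the back stop (a steel bar 30 mm high with its face at press x = +64.5 mm).
- lever (a joint): Lever angle in rad: 0 at rest (lever slopes up by 30 degrees towards the mouth), about 0.99 when fully down on a plate (stop at 1.0). A spring drives it back up to 0; at the grip it takes 5 N at the top and about 17 N at the bottom.
- grip (a point): Middle of the lever's round black grip, 24 mm diameter, 115 mm long, parallel to press y, on the right (-y) of the press at press y = -145 mm (lever arm at y = -85). It swings about an axis along y at press x = +80, z = 175 mm, radius 180 mm: at rest x = -76, z = 265 mm; fully down x = -80, z = 93 mm.
- plate: Tall white deep-well plate, 127.4 mm long (own x) by 85.5 mm wide (own y) by 44 mm high, with a grey cap mat (120 x 78 mm) standing 8 mm proud on top. Origin: centre of its underside. About 0.4 kg. Its long axis goes along the lane, either end first.
- mat (a joint): How far the cap mat is pressed into the tall plate, in m: 0 as it starts, 0.0075 fully flush. Takes about 25 N.
- low_plate: Bystander: low plate with lid, 127 x 86 mm and 17 mm high, origin at the centre of its underside.
- amber_bottle: Bystander: upright amber bottle with red cap, 84 mm diameter, 170 mm high, origin at the centre of its underside.
- tube_rack: Bystander: white rack with blue-capped tubes, 160 (own x) x 75 x 87 mm high, origin at the centre of its underside.

How it is judged (in metres and radians):
On the way, in this order (a step that is already met when the one before it is completed fails the run):
1. the tall plate is in the press, against the back stop, the lever still up (x of plate in the frame of seat above -0.008 m and y of plate in the frame of seat between -0.009 and 0.009 m and angle between the x axis of plate and the x axis of press, either way round below 0.12 rad and angle between plate's own z axis and vertical below 0.05 rad and value of joint lever below 0.3 rad), for 0.2 s.
2. the lever is fully down and the mat pressed flush, held there (x of plate in the frame of seat above -0.008 m and y of plate in the frame of seat between -0.009 and 0.009 m and angle between the x axis of plate and the x axis of press, either way round below 0.12 rad and angle between plate's own z axis and vertical below 0.05 rad and value of joint lever above 0.93 rad and value of joint mat above 0.006 m), for 0.5 s.
3. the lever is back up at rest (value of joint lever below 0.06 rad), for 0.2 s.
At the end, for the whole second after the job is handed in: The tall plate sits in the press against the back stop (within 8 mm along and 9 mm across the lane, within 0.12 rad), flat and at rest, its mat pressed in by more than 6 of 7.5 mm, and the lever is at rest at the top (below 0.06 rad) (x of plate in the frame of seat above -0.008 m and y of plate in the frame of seat between -0.009 and 0.009 m and angle between the x axis of plate and the x axis of press, either way round below 0.12 rad and angle between plate's own z axis and vertical below 0.05 rad and value of joint mat above 0.006 m and value of joint lever below 0.06 rad and velocity of joint lever below 0.1 rad/s and linear speed of plate below 0.02 m/s); the robot touches nothing.
It fails at once if the lever flies back (faster than 1.7 rad/s upwards) (velocity of joint lever below -1.7 rad/s).
It fails at once if the low plate is moved by more than 25 mm (distance of low_plate from where it was at the start of the episode above 0.025 m).
It fails at once if the bottle is moved by more than 25 mm or tipped (distance of amber_bottle from where it was at the start of the episode above 0.025 m or angle between amber_bottle's own z axis and vertical above 0.3 rad).
It fails at once if the tube rack is moved by more than 25 mm (distance of tube_rack from where it was at the start of the episode above 0.025 m).
It also fails if it takes over 69 s, if anything falls off the work surface, if the arm or the gripper's body presses on something with over 40 N, if the wrist force passes 120 N, or if a joint passes its speed limit or range.

## Working session

There is one attempt and no reset: what is moved stays moved. The work goes in short steps, Python scripts to look and compute and a tool call to move; the robot and the scene stay as the last step left them, time stands still between calls to the robot, and variables do not carry over. Pictures are saved under pics/ and viewed, about 8 in all and at most 12, crops included, and the job is handed in when it is done.

Besides the shell and the picture viewer there is one more tool, called after "Request:" as name([rows], argument=value, ...), one row to a line, values as JSON. move_arm: Moves the arm, as the interface text tells. Its arguments: {"type":"object","properties":{"commands":{"type":"array"},"jaw":{"type":"number"}},"required":["commands"]}

```bash
mkdir -p pics; ls
cat > h.py <<'E'
import numpy as np, cv2
from plant import get_obs, snapshot, calibration, close_job, ctrl
from scipy.spatial.transform import Rotation as Rn
def cloud(d,c):
    K=np.array(c["mtx"]);T=np.array(c["T"])
    v,u=np.mgrid[:d.shape[0],:d.shape[1]]
    p=np.stack([(u-K[0,2])/K[0,0]*d,-(v-K[1,2])/K[1,1]*d,-d],-1)
    return p@T[:3,:3].T+T[:3,3]
E
python3 - <<'E'
from h import *
print(get_obs()); 
for n in("scene","top"):
    p,d=snapshot(n);c=calibration(n);print(n,c);np.savez(n,p=p,d=d,T=c["T"],mtx=c["mtx"])
    cv2.imwrite(f"pics/{n}1.png",p[...,::-1])
E
```

```text
pics
{'clock': 0.0, 'joint_pos': array([-5.48835827e+01,  2.05918521e+01,  6.33923070e-01, -1.93236743e-02,
       -7.01351130e+01, -1.65054511e+01]), 'qvel': array([ 0.04041383, -0.07934506, -0.00207851,  0.0144081 , -0.00514711,
       -0.0660418 ]), 'tau': array([ 1.17770705e-04, -5.82722032e+01,  2.93058336e+01,  6.99735403e+00,
        6.91729132e-03, -1.60240966e-04]), 'tool_pos': array([ 0.21522165, -0.63926076,  0.22562161]), 'orientation': array([  5.45951575,  89.90520065, 114.06390095]), 'force': array([-0.29319042,  0.19704555, -0.24606377]), 'moment': array([-0.03546687,  0.01838696, -0.01263772]), 'opening': 0.08738195760589922}
scene {'mtx': array([[490.85737247,   0.        , 270.73012773],
       [  0.        , 490.85737247, 207.93054318],
       [  0.        ,   0.        ,   1.        ]]), 'T': array([[-0.57687619, -0.55352537,  0.60068588,  1.35035658],
       [ 0.81665624, -0.37559881,  0.43817589,  0.46526465],
       [-0.01692457,  0.74332712,  0.66871396,  0.95623651],
       [ 0.        ,  0.        ,  0.        ,  1.        ]])}
top {'mtx': array([[474.16214823,   0.        , 278.13700147],
       [  0.        , 474.16214823, 212.82209116],
       [  0.        ,   0.        ,   1.        ]]), 'T': array([[-0.01501263,  0.97855664, -0.20543011,  0.48705203],
       [-0.99987881, -0.01384537,  0.00711839, -0.03502424],
       [ 0.00412149,  0.20551208,  0.9786459 ,  0.99462678],
       [ 0.        ,  0.        ,  0.        ,  1.        ]])}
```

View pics/scene1.png

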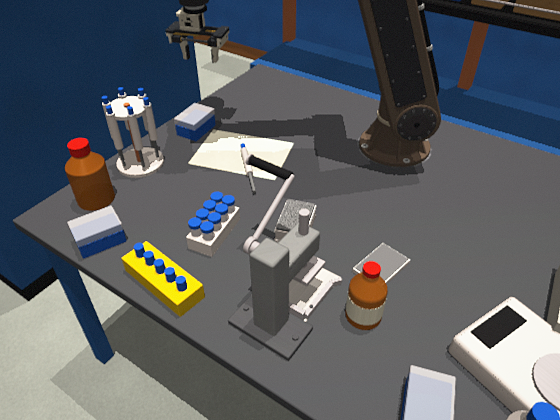

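View pics/top1.png

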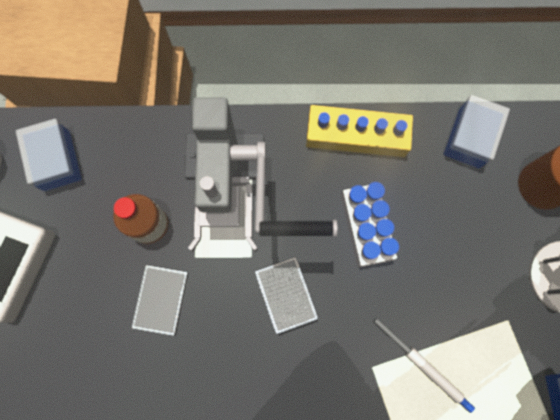

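Scene: the press is at about top (220,190) with its mouth facing the robot, and the grip is at top (298,228). There are two plates, at top (287,296) and (160,300). The bottle is at (140,215) and the rack at (370,225). Next I measure these from depth.

```bash
cat > m.py <<'E'
from h import *
for n in ("top","scene"):
    z=np.load(n+".npz");P=cloud(z["d"],z);img=z["p"].astype(int);np.save("P"+n,P)
    Z=P[...,2]
    def rect(name,m):
        k,l,s,_=cv2.connectedComponentsWithStats(m.astype(np.uint8))
        for i in range(1,k):
            if s[i,4]<60: continue
            q=P[l==i]
            r=cv2.minAreaRect(q[:,:2].astype(np.float32))
            print(n,name,"px",s[i,:2]+s[i,2:4]//2,s[i,4],"c",np.round(r[0],4),"sz",np.round(r[1],3),"ang",round(r[2],1),"z",np.round(np.percentile(q[:,2],[5,50,95]),3))
    X,Y=P[...,0],P[...,1]
    ok=(X>.3)&(X<.9)&(abs(Y)<.45)
    v=img.max(2);
    rect("52",ok&(abs(Z-.052)<.006)); rect("17",ok&(abs(Z-.017)<.005)&(X<.6))
    rect("250",ok&(abs(Z-.25)<.006)); rect("200",ok&(abs(Z-.2)<.006)); rect("grip",ok&(abs(Z-.27)<.012)&(v<70))
    rect("30",ok&(abs(Z-.03)<.004));rect("87",ok&(abs(Z-.087)<.006));rect("18",ok&(abs(Z-.018)<.004)&(X>.6));rect("170",ok&(abs(Z-.17)<.006))
    if n=="top":
        for (u,w) in [(287,296),(160,300),(222,243),(220,215),(298,228),(205,250),(210,110)]: print((u,w),P[w,u].round(3))
E
python3 m.py
python3 - <<'E'
import cv2,numpy as np
a=cv2.imread('pics/top1.png')[90:345,120:410];cv2.imwrite('pics/c1.png',cv2.resize(a,(680,598),interpolation=3))
E
```

```text
top 52 px [360 131] 2278 c [ 0.8693 -0.219 ] sz [0.219 0.079] ang 83.6 z [0.046 0.049 0.052]
top 52 px [462 134] 101 c [ 0.847  -0.4233] sz [0.094 0.04 ] ang 7.9 z [0.047 0.052 0.058]
top 52 px [ 56 152] 174 c [0.814  0.4038] sz [0.06  0.138] ang 76.4 z [0.047 0.053 0.058]
top 52 px [151 224] 65 c [0.6591 0.2091] sz [0.026 0.078] ang 56.3 z [0.046 0.052 0.057]
top 52 px [ 38 243] 237 c [0.6304 0.4388] sz [0.023 0.073] ang 89.0 z [0.047 0.054 0.057]
top 52 px [286 295] 2429 c [ 0.5224 -0.0563] sz [0.121 0.081] ang 19.3 z [0.048 0.05  0.053]
top 17 px [160 300] 2490 c [0.5172 0.2015] sz [0.086 0.127] ang 79.5 z [0.013 0.015 0.018]
top 17 px [425 364] 893 c [ 0.3832 -0.3253] sz [0.25  0.022] ang 45.9 z [0.014 0.018 0.022]
top 250 px [210 114] 1125 c [0.8178 0.0726] sz [0.059 0.06 ] ang 89.5 z [0.245 0.248 0.25 ]
top 250 px [260 208] 88 c [ 0.6516 -0.0106] sz [0.025 0.011] ang 0.7 z [0.244 0.25  0.255]
top 200 px [213 158] 2026 c [0.7557 0.0728] sz [0.06  0.175] ang 89.2 z [0.195 0.198 0.201]
top 200 px [261 166] 71 c [ 0.7382 -0.0112] sz [0.028 0.012] ang 0.3 z [0.195 0.2   0.205]
top g
[... 3656 characters left out ...]
2417] sz [0.037 0.082] ang 20.9 z [0.082 0.087 0.092]
scene 87 px [271 308] 117 c [0.8343 0.0862] sz [0.04  0.078] ang 45.2 z [0.082 0.087 0.092]
scene 18 px [223 237] 60 c [ 0.6704 -0.1906] sz [0.133 0.004] ang 9.8 z [0.015 0.018 0.021]
scene 18 px [110 243] 78 c [ 0.8622 -0.4253] sz [0.008 0.083] ang 66.6 z [0.015 0.018 0.021]
scene 18 px [285 317] 1997 c [0.7478 0.0718] sz [0.171 0.259] ang 89.7 z [0.015 0.018 0.021]
scene 18 px [363 319] 72 c [0.7034 0.2401] sz [0.032 0.08 ] ang 16.6 z [0.015 0.018 0.021]
scene 170 px [285 267] 256 c [0.772  0.0983] sz [0.053 0.182] ang 71.4 z [0.165 0.17  0.175]
scene 170 px [372 268] 215 c [0.6778 0.2326] sz [0.036 0.036] ang 35.7 z [0.167 0.171 0.174]
```

View pics/c1.png

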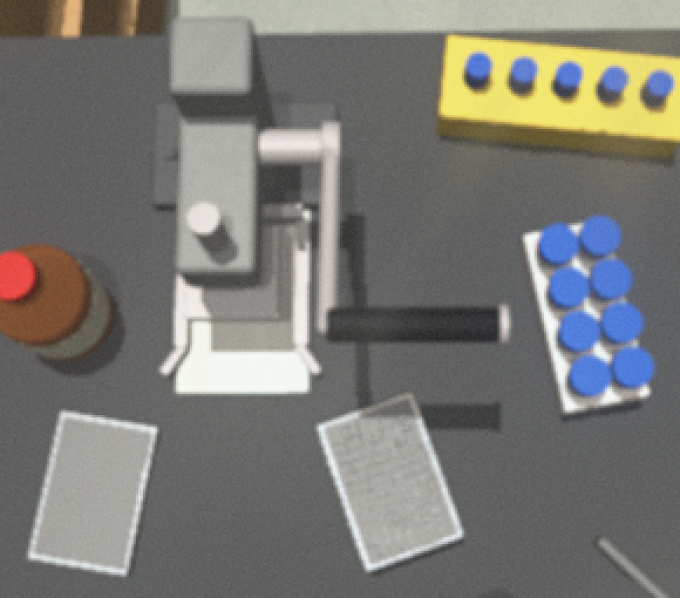

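```bash
cat >> h.py <<'E'
def state():
    o=get_obs();R=Rn.from_euler("xyz",o["orientation"],degrees=True).as_matrix();return o,R
def go(p,jawyaw):  # shift in cm along present tool axes, spin rad (to apply after), to reach p with jaw axis at jawyaw (deg, mod 180)
    o,R=state();d=R.T@(np.array(p)-o["tool_pos"])*100
    a=np.degrees(np.arctan2(R[1,2],R[0,2]));s=(a-jawyaw+90)%180-90  # +spin about down axis lowers yaw
    print("t",round(o["clock"],2),"tcp",o["tool_pos"].round(4),"jawyaw",round(a,2),"q6",o["joint_pos"][5].round(1),"open",round(o["opening"],4),"F",o["force"].round(1),"\n  shift cm",d.round(2),"spin",round(np.radians(s),3),"\nR",R.round(3).tolist())
E
python3 - <<'E'
from h import *
th=np.radians(19.4);c=np.array([.523,-.056])-.042*np.array([np.cos(th),np.sin(th)])
print(c);go([*c,.10],109.4)
o,R=state()
for n in("scene","top"):
    P=np.load(f"P{n}.npy").reshape(-1,3);q=(P-o["tool_pos"])@R
    m=(abs(q[:,1])<.2)&(abs(q[:,2])<.2)&(q[:,0]<.01)&(q[:,0]>-.45)&(P[:,2]>.15);q=q[m]
    for a in np.arange(-.36,.01,.03):
        k=q[(q[:,0]>=a)&(q[:,0]<a+.03)]
        if len(k)>5: print(n,round(a,2),len(k),"y",np.percentile(k[:,1],[1,99]).round(3),"z",np.percentile(k[:,2],[1,99]).round(3))
E
```

```text
[ 0.48338465 -0.06995077]
t 0.1 tcp [ 0.2153 -0.6393  0.2257] jawyaw 108.61 q6 -16.5 open 0.0877 F [0.5 0.1 0. ] 
  shift cm [ 12.63 -43.58  45.38] spin -0.014 
R [[-0.001, -0.948, -0.319], [0.001, -0.319, 0.948], [-1.0, 0.0, 0.001]]
scene -0.24 13 y [-0.049 -0.038] z [-0.012  0.031]
scene -0.21 194 y [-0.051  0.004] z [-0.032  0.045]
scene -0.18 243 y [-0.046  0.016] z [-0.05   0.037]
scene -0.15 242 y [-0.031  0.023] z [-0.052  0.018]
scene -0.12 687 y [-0.045  0.032] z [-0.095  0.096]
scene -0.09 310 y [-0.046  0.028] z [-0.087  0.09 ]
scene -0.06 125 y [-0.019  0.013] z [-0.066  0.065]
scene -0.03 108 y [-0.02   0.011] z [-0.06   0.059]
```

Request:
move_arm([
  [[0.5,-3.1,3.2,0],[0.5,-3.1,3.2,0],[0.5,-3.1,3.2,0],[0.5,-3.1,3.2,0],[0,-3.1,3.2,0],[0,-3.1,3.2,0],[0,-3.1,3.2,0],[0,-3.1,3.2,0]],
], jaw=8.76)

```text
clock: 0.9
tool_pos: [0.369, -0.3162, 0.2064]
orientation: [18.3, 90.0, 126.9]
force: [1.6, 0.3, 0.6]
opening: 0.0877
```

Request:
move_arm([
  [[0,-3.1,3.2,0],[0,-3.1,3.2,0],[0,-3.1,3.2,0],[0,-3.1,3.2,0],[0,-3.1,3.2,0],[0,-3.1,3.2,0],[0,0,0,0],[0,0,0,0]],
])

```text
clock: 1.7
tool_pos: [0.4837, -0.0756, 0.2061]
orientation: [76.5, 89.9, -174.8]
force: [-0.6, 0.3, 0.2]
opening: 0.088
```

Run:
```python
from h import *
go([.4834,-.07,.12],109.4)
o,R=state();p,d=snapshot("wrist");c=calibration("wrist");T=np.eye(4);T[:3,:3]=R;T[:3,3]=o["tool_pos"]
print(np.round(c["tool_from_camera"],3).tolist())
T=T@np.array(c["tool_from_camera"]);P=cloud(d,dict(mtx=c["mtx"],T=T));cv2.imwrite("pics/w1.png",p[...,::-1])
for lo,hi in((.046,.058),(.038,.058)):
    m=(P[...,2]>lo)&(P[...,2]<hi)&(d>0)&(P[...,0]>.4)&(P[...,0]<.62)&(abs(P[...,1]+.05)<.12)
    k,l,s,_=cv2.connectedComponentsWithStats(m.astype(np.uint8));i=1+s[1:,4].argmax();q=P[l==i]
    print(s[i],cv2.minAreaRect(q[:,:2].astype(np.float32)),np.median(q[:,2]))
```

```text
t 1.7 tcp [ 0.4837 -0.0756  0.2061] jawyaw 108.75 q6 -85.4 open 0.088 F [-0.6  0.3  0.2] 
  shift cm [ 8.61 -0.16  0.54] spin -0.011 
R [[-0.001, -0.947, -0.321], [-0.0, -0.321, 0.947], [-1.0, 0.001, 0.0]]
[[0.0, 0.289, -0.957, -0.16], [-0.0, 0.957, 0.289, 0.078], [1.0, 0.0, 0.0, -0.001], [0.0, 0.0, 0.0, 1.0]]
[  241   167    98   131 11388] ((0.5210078954696655, -0.05740984529256821), (0.12412431091070175, 0.08489949256181717), 18.613330841064453) 0.05382497210227738
[  240   165    99   133 12413] ((0.522002637386322, -0.05759424343705177), (0.12717115879058838, 0.08651617169380188), 18.586532592773438) 0.05374304122910839
```

View pics/w1.png

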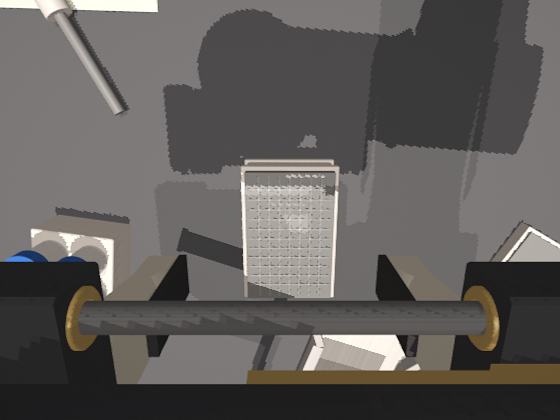

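Request:
move_arm([
  [[3,0,0.45,0],[3,0,0,0],[3,0,0,0],[3,0,0,0],[2,0,0,0],[1.9,0,0,0],[0,0,0,0],[0,0,0,0]],
])

```text
clock: 2.55
tool_pos: [0.4819, -0.0733, 0.0478]
orientation: [94.3, 90.0, -157.2]
force: [-0.6, 1.2, 0.5]
opening: 0.0875
```

Request:
move_arm([
  [[0,0,0,0],[0,0,0,0],[0,0,0,0],[0,0,0,0],[0,0,0,0],[0,0,0,0],[0,0,0,0]],
], jaw=7.0)

```text
clock: 3.25
tool_pos: [0.4822, -0.0725, 0.0482]
orientation: [-158.5, 90.0, -49.9]
force: [-3.3, 0.4, 6.7]
opening: 0.0771
```

Run:
```python
from h import *
go([.54,.073,.05],90)
p,d=snapshot("scene");cv2.imwrite("pics/s2.png",cv2.resize(p[120:330,180:420,::-1],(680,595)))
```

```text
t 3.25 tcp [ 0.4822 -0.0725  0.0482] jawyaw 108.63 q6 -86.0 open 0.0771 F [-3.3  0.4  6.7] 
  shift cm [ -0.18 -10.12  11.94] spin 0.325 
R [[0.0, -0.948, -0.319], [-0.0, -0.319, 0.948], [-1.0, -0.0, -0.0]]
```

View pics/s2.png

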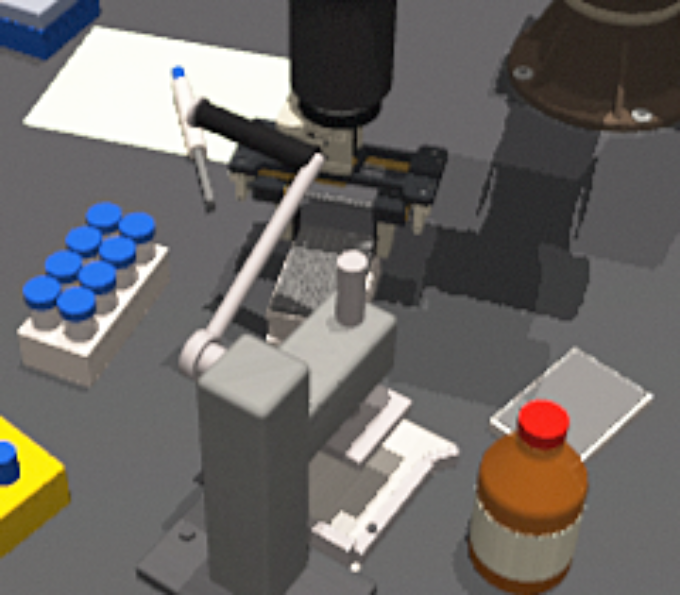

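Request:
move_arm([
  [[-0.1,0,0,0.05],[0,0,0,0.055],[0,0,0,0.055],[0,0,0,0.055],[0,0,0,0.055],[0,0,0,0.055],[0,0,0,0]],
])

```text
clock: 4.0
tool_pos: [0.4824, -0.0722, 0.0485]
orientation: [-66.2, 90.0, 23.7]
force: [0.4, -1.6, -2.8]
opening: 0.0773
```

Request:
move_arm([
  [[0,-0.1,1,0],[0,-0.1,2,0],[0,-0.1,2,0],[0,-0.1,2,0],[0,-0.1,2,0],[0,-0.1,2,0],[0,-0.1,2,0],[0,-0.1,1,0]],
])

```text
clock: 4.8
tool_pos: [0.4903, 0.0692, 0.0486]
orientation: [-50.1, 90.0, 40.0]
force: [-0.2, -0.9, -2.3]
opening: 0.0773
```

```bash
cat > w.py <<'E'
from h import *
go([.555,.073,.05],90)
p,d=snapshot("top");c=calibration("top");P=cloud(d,c);Z=P[...,2];X,Y=P[...,0],P[...,1]
cv2.imwrite("pics/t_last.png",p[...,::-1])
m=(abs(Z-.05)<.009)&(X>.45)&(X<.75)&(Y>-.1)&(Y<.15)
k,l,s,_=cv2.connectedComponentsWithStats(m.astype(np.uint8))
for i in range(1,k):
    if s[i,4]>60:
        q=P[l==i];print(s[i],cv2.minAreaRect(q[:,:2].astype(np.float32)),"front x",np.percentile(q[:,0],99).round(4),"rear",np.percentile(q[:,0],1).round(4),"y",np.percentile(q[:,1],[1,99]).round(4),np.median(q[:,2]).round(3))
E
python3 w.py
```

```text
t 4.8 tcp [0.4903 0.0692 0.0486] jawyaw 90.12 q6 -120.7 open 0.0773 F [-0.2 -0.9 -2.3] 
  shift cm [-0.14 -6.47  0.36] spin 0.002 
R [[0.0, -1.0, -0.002], [0.0, -0.002, 1.0], [-1.0, -0.0, 0.0]]
[201 257  44  32 963] ((0.5664520263671875, 0.07125614583492279), (0.06251519918441772, 0.08632051199674606), 0.018396304920315742) front x 0.5973 rear 0.5391 y [0.0299 0.1123] 0.05
```

View pics/t_last.png

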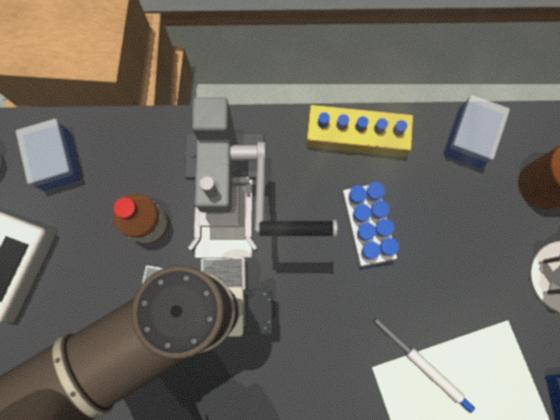

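Request:
move_arm([
  [[0,-0.5,0.15,0],[0,-1,0,0],[0,-1,0,0],[0,-1,0,0],[0,-1,0,0],[0,-1,0,0],[0,-0.9,0,0],[0,0,0,0]],
])

```text
clock: 5.65
tool_pos: [0.5561, 0.0692, 0.0485]
orientation: [-80.5, 89.9, 9.4]
force: [1.2, 0.0, -3.1]
opening: 0.0772
```

Request:
move_arm([
  [[0,0,0,0],[0,0,0,0],[0,0,0,0],[0,0,0,0],[-1,0,0,0],[-2,0,0,0],[-2,0,0,0],[0,0,0,0]],
], jaw=8.76)

```text
clock: 6.45
tool_pos: [0.5562, 0.0699, 0.1022]
orientation: [-71.3, 89.7, 18.7]
force: [0.5, 0.0, 0.2]
opening: 0.0874
```

```bash
python3 w.py
```

```text
t 6.45 tcp [0.5562 0.0699 0.1022] jawyaw 90.04 q6 -117.2 open 0.0874 F [0.5 0.  0.2] 
  shift cm [5.22 0.15 0.31] spin 0.001 
R [[0.005, -1.0, -0.001], [0.002, -0.001, 1.0], [-1.0, -0.005, 0.002]]
[220 225  25  28 326] ((0.6326886415481567, 0.0502559095621109), (0.05626014992594719, 0.04641994833946228), 6.194730281829834) front x 0.6619 rear 0.6087 y [0.03   0.0721] 0.05
```

Request:
move_arm([
  [[0,3.2,0,0],[0,3.2,0,0],[0,3.2,0.1,0],[0,0,0,-0.14],[0,0,0,-0.14],[0,0,0,-0.14],[0,0,0,-0.14],[0,0,0,-0.14]],
])

```text
clock: 7.3
tool_pos: [0.4579, 0.07, 0.0984]
orientation: [71.3, 90.0, -158.3]
force: [-0.3, -0.2, -0.1]
opening: 0.0877
```

Request:
move_arm([
  [[0,0,0,-0.14],[0,0,0,-0.14],[0,0,0,-0.14],[0,0,0,-0.14],[0,0,0,-0.14],[0,0,0,-0.14],[0,0,0,-0.03],[0,0,0,0]],
])

```text
clock: 8.1
tool_pos: [0.458, 0.07, 0.0984]
orientation: [20.6, 90.0, -159.4]
force: [-0.4, -0.2, -0.2]
opening: 0.0878
```

```bash
sed -i 's/^go.*/go([.46,.073,.034],0)/' w.py; python3 w.py
```

```text
t 8.1 tcp [0.458  0.07   0.0984] jawyaw 179.96 q6 -33.2 open 0.0878 F [-0.4 -0.2 -0.2] 
  shift cm [ 6.44 -0.3  -0.2 ] spin -0.001 
R [[-0.0, -0.001, -1.0], [-0.0, -1.0, 0.001], [-1.0, 0.0, 0.0]]
[ 202  225   43   63 2004] ((0.5992884039878845, 0.0702391117811203), (0.1252991259098053, 0.08498596400022507), 1.0143135786056519) front x 0.6579 rear 0.5428 y [0.0281 0.1125] 0.05
```

Request:
move_arm([
  [[2,-0.3,0,0],[2,0,0,0],[1.6,0,0,0],[0.8,0,0,0],[0,0,0,0]],
])

```text
clock: 8.65
tool_pos: [0.4576, 0.0727, 0.0337]
orientation: [32.2, 89.9, -147.9]
force: [0.0, 0.1, -0.4]
opening: 0.0872
```

Request:
move_arm([
  [[0,0,-0.5,0],[0,0,-1,0],[0,0,-1,0],[0,0,-1,0],[0,0,-1,0],[0,0,-1,0],[0,0,-1,0],[0,0,-0.5,0]],
])

```text
clock: 9.45
tool_pos: [0.5295, 0.0731, 0.0344]
orientation: [-170.1, 90.0, 9.9]
force: [-6.1, 2.7, 3.8]
opening: 0.0874
```

```bash
python3 w.py
```

```text
t 9.45 tcp [0.5295 0.0731 0.0344] jawyaw 179.93 q6 -29.0 open 0.0874 F [-6.1  2.7  3.8] 
  shift cm [0.04 0.02 6.95] spin -0.001 
R [[0.0, -0.001, -1.0], [0.0, -1.0, 0.001], [-1.0, -0.0, -0.0]]
[203 200  42  61 617] ((0.6528201103210449, 0.06977621465921402), (0.12384519726037979, 0.08377014100551605), 0.05620137229561806) front x 0.7119 rear 0.593 y [0.028  0.1083] 0.05
```

View pics/t_last.png

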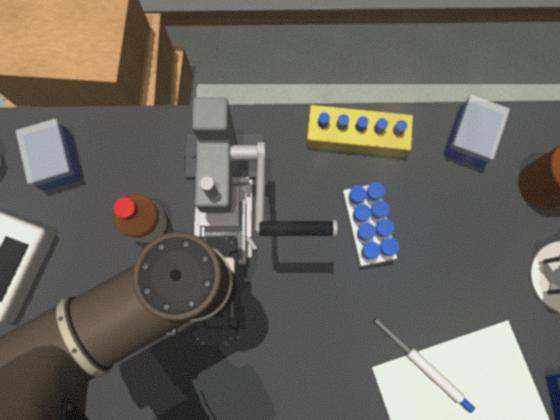

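Run:
```python
from h import *
R=np.array([[-0.001,-0.948,-0.319],[0.001,-0.319,0.948],[-1.0,0,0.001]]);t=np.array([.2153,-.6393,.2257])
P=np.load("Pscene.npy").reshape(-1,3);q=(P-t)@R
q=q[(abs(q[:,1])<.2)&(abs(q[:,2])<.2)&(q[:,0]<.01)&(q[:,0]>-.45)&(P[:,2]>.15)]
for a in np.arange(-.15,-.04,.006):
    k=q[(q[:,0]>=a)&(q[:,0]<a+.006)]
    if len(k)>3: print(round(a,3),len(k),"z",np.percentile(k[:,2],[1,99]).round(4))
```

```text
-0.15 44 z [-0.052   0.0193]
-0.144 55 z [-0.0463  0.0172]
-0.138 44 z [-0.0516  0.0165]
-0.132 49 z [-0.0504  0.0175]
-0.126 51 z [-0.0479  0.0159]
-0.12 57 z [-0.051   0.0191]
-0.114 265 z [-0.0952  0.0962]
-0.108 167 z [-0.0954  0.0968]
-0.102 93 z [-0.0923  0.0958]
-0.096 104 z [-0.0935  0.094 ]
-0.09 90 z [-0.0857  0.0896]
-0.084 116 z [-0.0873  0.0906]
-0.078 69 z [-0.0847  0.0891]
-0.072 27 z [-0.0869  0.0889]
-0.066 8 z [-0.0574  0.0467]
-0.06 23 z [-0.0667  0.0651]
-0.054 24 z [-0.0635  0.0634]
-0.048 27 z [-0.0663  0.065 ]
-0.042 28 z [-0.0648  0.0626]
```

Request:
move_arm([
  [[0,0,-0.5,0],[0,0,-0.6,0],[0,0,-0.6,0],[0,0,-0.6,0],[0,0,-0.5,0],[0,0,-0.3,0],[0,0,0,0]],
])

```text
clock: 10.2
tool_pos: [0.5601, 0.0731, 0.0346]
orientation: [-174.5, 90.0, 5.4]
force: [0.2, 0.1, 0.8]
opening: 0.0877
```

Request:
move_arm([
  [[0,0,-0.1,0],[0,0,-0.1,0],[0,0,0,0]],
])

```text
clock: 10.5
tool_pos: [0.5609, 0.073, 0.0347]
orientation: [3.6, 90.0, -176.5]
force: [-4.3, 2.1, 1.1]
opening: 0.0874
```

```bash
cat > s.py <<'E'
from h import *
go([.57,.073,.034],0)
p,d=snapshot("scene");P=cloud(d,calibration("scene"));Z=P[...,2];X,Y=P[...,0],P[...,1]
cv2.imwrite("pics/s_last.png",cv2.resize(p[180:350,230:430,::-1],(700,595)))
m=(abs(Z-.049)<.007)&(X>.58)&(X<.79)&(Y>.0)&(Y<.15)
q=P[m];
if len(q)>20: print(len(q),"x",np.percentile(q[:,0],[1,5,95,99]).round(4),"y",np.percentile(q[:,1],[1,99]).round(4))
E
python3 s.py; python3 w.py
```

```text
t 10.5 tcp [0.5609 0.073  0.0347] jawyaw 179.94 q6 -27.3 open 0.0874 F [-4.3  2.1  1.1] 
  shift cm [ 0.07  0.   -0.91] spin -0.001 
R [[-0.001, -0.001, -1.0], [-0.0, -1.0, 0.001], [-1.0, 0.0, 0.001]]
505 x [0.6197 0.6336 0.7474 0.7504] y [0.0612 0.1115]
t 10.55 tcp [0.5609 0.073  0.0347] jawyaw 179.95 q6 -27.3 open 0.0876 F [-5.1  1.2  2.2] 
  shift cm [7.000e-02 1.000e-02 1.009e+01] spin -0.001 
R [[-0.0, -0.001, -1.0], [-0.0, -1.0, 0.001], [-1.0, 0.0, 0.0]]
[232 185  13  61 304] ((0.6852881908416748, 0.03310815989971161), (0.12738341093063354, 0.024591585621237755), 6.823270797729492) front x 0.7472 rear 0.6232 y [0.0279 0.0468] 0.049
```

View pics/s_last.png

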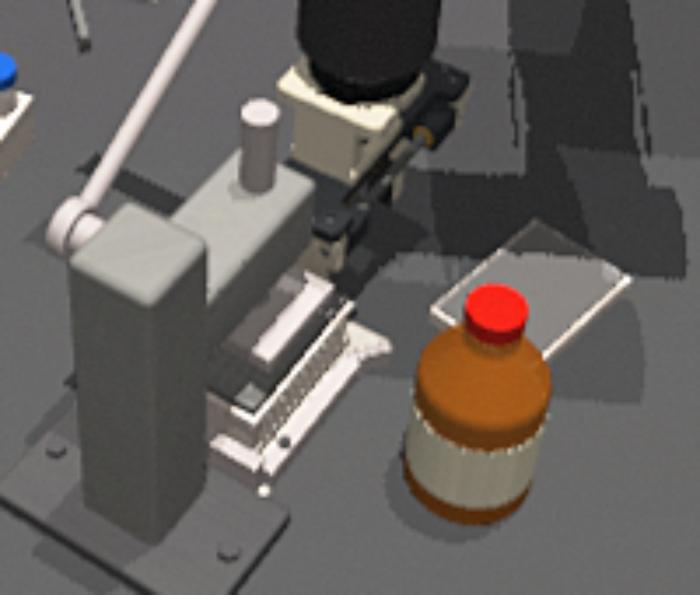

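Request:
move_arm([
  [[0,0,-0.2,0],[0,0,-0.2,0],[0,0,-0.2,0],[0,0,0,0]],
])

```text
clock: 11.0
tool_pos: [0.5677, 0.073, 0.0346]
orientation: [179.9, 90.0, -0.2]
force: [-2.6, 0.0, 1.0]
opening: 0.0877
```

Request:
move_arm([
  [[0,0,-0.1,0],[0,0,0,0]],
])

```text
clock: 11.2
tool_pos: [0.5683, 0.073, 0.0346]
orientation: [18.7, 90.0, -161.4]
force: [-4.3, 1.0, 2.2]
opening: 0.0878
```

Request:
move_arm([
  [[0,0,-0.1,0],[0,0,0,0]],
])

```text
clock: 11.4
tool_pos: [0.5694, 0.073, 0.0346]
orientation: [161.0, 90.0, -19.1]
force: [-3.6, 0.4, 1.3]
opening: 0.0874
```

```bash
python3 s.py; python3 w.py
```

```text
t 11.4 tcp [0.5694 0.073  0.0346] jawyaw 179.94 q6 -26.9 open 0.0874 F [-3.6  0.4  1.3] 
  shift cm [ 0.06 -0.   -0.06] spin -0.001 
R [[0.0, -0.001, -1.0], [-0.0, -1.0, 0.001], [-1.0, 0.0, -0.0]]
497 x [0.6373 0.6455 0.7559 0.7594] y [0.0622 0.1116]
t 11.45 tcp [0.5695 0.073  0.0346] jawyaw 179.94 q6 -26.9 open 0.0875 F [-4.2 -0.2  0.9] 
  shift cm [5.000e-02 1.000e-02 1.095e+01] spin -0.001 
R [[0.0, -0.001, -1.0], [0.0, -1.0, 0.001], [-1.0, -0.0, -0.0]]
[232 183  14  59 308] ((0.6895795464515686, 0.03751644119620323), (0.12094607949256897, 0.02631218545138836), 1.6257134675979614) front x 0.7494 rear 0.6298 y [0.0279 0.0501] 0.05
```

Request:
move_arm([
  [[0,0,-0.1,0],[0,0,0,0]],
])

```text
clock: 11.7
tool_pos: [0.5705, 0.073, 0.0345]
orientation: [147.7, 90.0, -32.3]
force: [-3.4, 1.0, 0.5]
opening: 0.0876
```

Request:
move_arm([
  [[0,0,-0.1,0],[0,0,0,0]],
])

```text
clock: 11.9
tool_pos: [0.5706, 0.0729, 0.0345]
orientation: [12.3, 89.9, -167.8]
force: [-6.6, 1.2, 3.9]
opening: 0.0876
```

Request:
move_arm([
  [[0,0,-0.1,0],[0,0,0,0],[0,0,0,0]],
])

```text
clock: 12.2
tool_pos: [0.5707, 0.0728, 0.0345]
orientation: [10.6, 89.8, -169.5]
force: [-9.7, 2.4, 7.3]
opening: 0.0875
```

```bash
python3 s.py; python3 w.py
```

```text
t 12.2 tcp [0.5707 0.0728 0.0345] jawyaw 179.93 q6 -26.7 open 0.0875 F [-9.7  2.4  7.3] 
  shift cm [ 0.05 -0.02  0.07] spin -0.001 
R [[-0.003, -0.001, -1.0], [-0.0, -1.0, 0.001], [-1.0, 0.0, 0.003]]
505 x [0.6382 0.6491 0.7572 0.76  ] y [0.0612 0.1114]
t 12.25 tcp [0.5707 0.0728 0.0344] jawyaw 179.93 q6 -26.7 open 0.0873 F [-10.6   2.    6.5] 
  shift cm [ 7.000e-02 -1.000e-02  1.107e+01] spin -0.001 
R [[-0.003, -0.001, -1.0], [-0.001, -1.0, 0.001], [-1.0, 0.001, 0.003]]
[232 183  14  58 306] ((0.6913532614707947, 0.03261702507734299), (0.12021178752183914, 0.025683289393782616), 7.018344402313232) front x 0.7493 rear 0.6319 y [0.0279 0.05  ] 0.05
```

View pics/s_last.png

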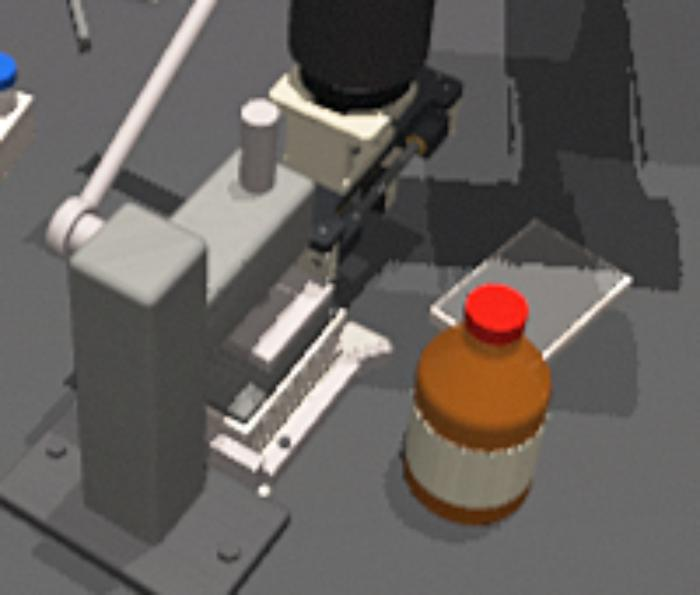

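Request:
move_arm([
  [[0,0,1,0],[0,0,3,0],[0,0,3,0],[-3,0,0.5,0],[-4.5,0,0,0],[-4.5,0,0,0],[-4.5,0,0,0],[-4.5,0,0,0]],
], jaw=8.76)

```text
clock: 13.1
tool_pos: [0.4976, 0.0731, 0.2471]
orientation: [-160.9, 89.8, 19.0]
force: [1.5, 1.2, 1.0]
opening: 0.0878
```

Request:
move_arm([
  [[-4.5,0,0,0],[-3.5,3,0,0],[0,4,0,0],[0,4,0,0],[0,4,0,0],[0,1.5,0,0],[0,0,0,0],[0,0,0,0]],
], jaw=0)

```text
clock: 13.9
tool_pos: [0.4974, -0.092, 0.3247]
orientation: [-174.8, 89.9, 5.1]
force: [0.0, 0.0, -0.0]
opening: 0.0293
```

```bash
sed -i 's/^go.*/go([.618,-.09,.285],0)/' w.py s.py; python3 s.py; python3 w.py
python3 - <<'E'
from h import *
p,d=snapshot("scene");P=cloud(d,calibration("scene"));Z=P[...,2];X,Y=P[...,0],P[...,1]
m=(abs(Z-.27)<.015)&(X>.58)&(X<.66)&(Y>-.14)&(Y<0)&(p.max(2)<80);q=P[m];print("grip",len(q),q.mean(0),q[:,0].min(),q[:,0].max(),q[:,2].max(),q[:,1].min(),q[:,1].max())
E
```

```text
t 13.9 tcp [ 0.4974 -0.092   0.3247] jawyaw 179.87 q6 -11.9 open 0.0293 F [ 0.  0. -0.] 
  shift cm [  3.99  -0.23 -12.06] spin -0.002 
R [[0.001, -0.002, -1.0], [0.0, -1.0, 0.002], [-1.0, -0.0, -0.001]]
503 x [0.6377 0.6492 0.7573 0.7602] y [0.0614 0.1115]
t 13.95 tcp [ 0.4974 -0.0916  0.3247] jawyaw 179.93 q6 -11.9 open 0.025 F [-0.6 -0.8  0.3] 
  shift cm [  3.98  -0.17 -12.06] spin -0.001 
R [[0.001, -0.001, -1.0], [0.0, -1.0, 0.001], [-1.0, -0.0, -0.001]]
[203 183  43  59 799] ((0.6901056170463562, 0.06882469356060028), (0.08413302153348923, 0.12038364261388779), 88.81097412109375) front x 0.7485 rear 0.6316 y [0.0279 0.1112] 0.05
grip 405 [ 0.62459416 -0.06539139  0.27269187] 0.610468875064593 0.6406792269001428 0.28127072415234766 -0.1270483131339344 -0.01071336230398301
```

Request:
move_arm([
  [[0,0,-3,0],[0,0,-4,0],[0,0,-4,0],[1.2,0,-1.2,0],[1.3,0,0,0],[1.2,0,0,0],[0,0,0,0]],
], jaw=0)

```text
clock: 14.75
tool_pos: [0.6172, -0.0916, 0.2855]
orientation: [-2.8, 89.8, 177.2]
force: [-0.1, 0.1, 0.7]
opening: 0.0003
```

Request:
move_arm([
  [[0.5,0,0,0],[0.5,0,0.1,0],[0,0,0,0]],
])

```text
clock: 15.05
tool_pos: [0.6176, -0.092, 0.2777]
orientation: [-149.8, 90.0, 30.1]
force: [-0.1, -0.2, 0.9]
opening: 0.0004
```

Request:
move_arm([
  [[0.8,0,0.4,0],[0.8,0,0.4,0],[0.85,0,0.3,0],[0.85,0,0.3,0],[0.9,0,0.25,0],[0.9,0,0.25,0],[0,0,0,0]],
])

```text
clock: 15.75
tool_pos: [0.5979, -0.0923, 0.2262]
orientation: [11.2, 89.9, -168.9]
force: [-3.1, 0.5, 5.0]
opening: 0.0003
```

Run:
```python
from h import *
go([.59,-.09,.2],0)
p,d=snapshot("scene");cv2.imwrite("pics/s5.png",cv2.resize(p[100:370,180:480,::-1],(660,594)))
```

```text
t 15.75 tcp [ 0.5979 -0.0923  0.2262] jawyaw 179.93 q6 -9.8 open 0.0003 F [-3.1  0.5  5. ] 
  shift cm [ 2.63 -0.23  0.79] spin -0.001 
R [[-0.001, -0.001, -1.0], [-0.0, -1.0, 0.001], [-1.0, 0.0, 0.001]]
```

View pics/s5.png

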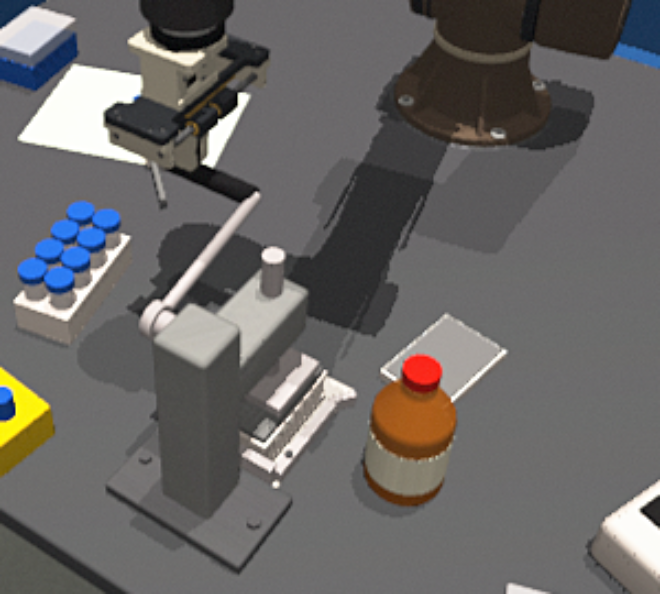

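The lever follows the fingertips (grip at about (225,180)), and the press plate is descending onto the plate. Continuing down.

Request:
move_arm([
  [[0.9,0,0.15,0],[0.9,0,0.15,0],[0.9,0,0.1,0],[0.9,0,0.05,0],[0.9,0,0,0],[0.9,0,0,0],[0,0,0,0]],
])

```text
clock: 16.5
tool_pos: [0.5944, -0.0922, 0.1724]
orientation: [26.1, 90.0, -153.9]
force: [-4.6, -0.7, 5.1]
opening: 0.0003
```

Request:
move_arm([
  [[0.9,0,-0.1,0],[0.9,0,-0.1,0],[0.9,0,-0.2,0],[0.9,0,-0.2,0],[0,0,0,0]],
])

```text
clock: 17.0
tool_pos: [0.6006, -0.0922, 0.1369]
orientation: [35.5, 90.0, -144.5]
force: [-4.4, -0.3, 6.7]
opening: 0.0002
```

Request:
move_arm([
  [[0.85,0,-0.3,0],[0.85,0,-0.3,0],[0.8,0,-0.35,0],[0,0,0,0]],
])

```text
clock: 17.4
tool_pos: [0.6096, -0.0923, 0.1119]
orientation: [18.0, 89.9, -162.1]
force: [-5.3, 0.4, 6.7]
opening: 0.0004
```

Request:
move_arm([
  [[0.6,0,-0.3,0],[0.4,0,0,0],[0,0,0,0]],
])

```text
clock: 17.7
tool_pos: [0.6137, -0.0924, 0.1045]
orientation: [147.8, 89.9, -32.2]
force: [-8.3, 0.1, 18.7]
opening: 0.0004
```

Request:
move_arm([
  [[0.3,0,0,0],[0.2,0,0,0],[0,0,0,0],[0,0,0,0]],
])

```text
clock: 18.1
tool_pos: [0.6142, -0.0924, 0.1033]
orientation: [161.1, 89.7, -18.9]
force: [-18.7, 3.9, 43.9]
opening: 0.0005
```

Run:
```python
from h import *
go([.59,-.09,.2],0)
p,d=snapshot("scene");cv2.imwrite("pics/s6.png",cv2.resize(p[100:370,180:480,::-1],(660,594)))
P=cloud(d,calibration("scene"));Z=P[...,2];X,Y=P[...,0],P[...,1]
m=(X>.56)&(X<.66)&(Y>-.065)&(Y<-.018)&(p.max(2)<80)&(Z>.06)&(Z<.2);q=P[m]
if len(q): print("grip",len(q),q.mean(0),np.percentile(q[:,2],[2,98]),np.percentile(q[:,0],[2,98]))
```

```text
t 18.1 tcp [ 0.6142 -0.0924  0.1033] jawyaw -179.94 q6 -9.5 open 0.0005 F [-18.7   3.9  43.9] 
  shift cm [-9.68 -0.23  2.38] spin 0.001 
R [[0.004, 0.001, -1.0], [-0.001, -1.0, -0.001], [-1.0, 0.001, -0.004]]
grip 337 [ 0.61801605 -0.0508932   0.14996826] [0.08939188 0.19621873] [0.57213929 0.65023299]
```

View pics/s6.png

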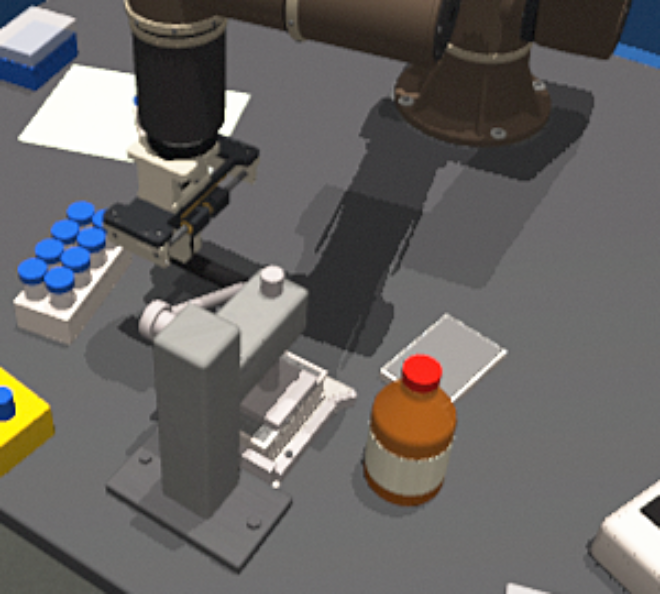

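Request:
move_arm([
  [[-0.15,0,0.1,0],[0,0,0,0],[0,0,0,0],[0,0,0,0],[0,0,0,0],[0,0,0,0],[0,0,0,0],[0,0,0,0]],
])

```text
clock: 18.95
tool_pos: [0.614, -0.0924, 0.1038]
orientation: [167.2, 89.7, -12.7]
force: [-12.7, 2.9, 34.4]
opening: 0.0007
```

Request:
move_arm([
  [[0,0,0,0],[0,0,0,0],[0,0,0,0],[0,0,0,0]],
])

```text
clock: 19.35
tool_pos: [0.614, -0.0924, 0.1038]
orientation: [167.4, 89.7, -12.6]
force: [-12.5, 2.3, 32.9]
opening: 0.0006
```

Request:
move_arm([
  [[-0.4,0,0.2,0],[-0.4,0,0.2,0],[-0.4,0,0.2,0],[-0.4,0,0.2,0],[-0.4,0,0.15,0],[-0.4,0,0.15,0]],
])

```text
clock: 19.95
tool_pos: [0.6057, -0.0921, 0.1258]
orientation: [176.2, 89.5, -3.7]
force: [4.5, -1.5, 8.2]
opening: 0.0002
```

Request:
move_arm([
  [[-0.5,0,0.12,0],[-0.5,0,0.12,0],[-0.5,0,0.12,0],[-0.5,0,0.12,0],[-0.5,0,0.12,0],[-0.5,0,0.12,0],[-0.5,0,0.1,0],[-0.5,0,0.05,0]],
])

```text
clock: 20.75
tool_pos: [0.5967, -0.0919, 0.1654]
orientation: [178.8, 89.5, -1.2]
force: [4.5, -0.2, 5.7]
opening: 0.0005
```

Request:
move_arm([
  [[-0.5,0,0.05,0],[-0.5,0,0.05,0],[-0.5,0,0.05,0],[-0.5,0,0.03,0],[-0.5,0,0,0],[-0.5,0,0,0],[-0.5,0,0,0],[-0.5,0,-0.05,0]],
])

```text
clock: 21.55
tool_pos: [0.5909, -0.092, 0.2022]
orientation: [-2.2, 90.0, 177.8]
force: [3.3, -0.4, 2.8]
opening: 0.0002
```

Request:
move_arm([
  [[-0.5,0,-0.08,0],[-0.5,0,-0.1,0],[-0.5,0,-0.1,0],[-0.5,0,-0.1,0],[-0.5,0,-0.12,0],[-0.5,0,-0.15,0],[-0.5,0,-0.15,0],[-0.5,0,-0.18,0]],
])

```text
clock: 22.35
tool_pos: [0.6008, -0.092, 0.2423]
orientation: [3.0, 90.0, -177.1]
force: [1.7, -0.8, 2.0]
opening: 0.0005
```

Request:
move_arm([
  [[-0.4,0,-0.2,0],[-0.4,0,-0.2,0],[-0.4,0,-0.2,0],[-0.4,0,-0.2,0],[-0.4,0,-0.2,0],[-0.4,0,-0.2,0],[-0.4,0,-0.2,0],[-0.4,0,-0.2,0]],
])

```text
clock: 23.15
tool_pos: [0.6176, -0.092, 0.2744]
orientation: [178.7, 89.9, -1.3]
force: [-0.5, -0.4, 1.2]
opening: -0.0001
```

Request:
move_arm([
  [[-0.3,0,-0.1,0],[-0.3,0,0,0],[-0.3,0,0,0],[0,0,0,0],[-2,0,0,0],[-3,0,0,0],[-1,0,0,0],[0,0,0,0]],
])

```text
clock: 23.95
tool_pos: [0.6185, -0.092, 0.3447]
orientation: [-174.1, 89.8, 5.9]
force: [0.9, -0.6, -0.2]
opening: 0.0006
```

Request:
move_arm([
  [[0,0,4,0],[0,0,4,0],[0,0,4,0],[0,0,2,0],[0,0,0,0],[0,0,0,0]],
])

```text
clock: 24.55
tool_pos: [0.4776, -0.0917, 0.3426]
orientation: [-83.4, 90.0, 96.6]
force: [1.3, 0.1, -0.4]
opening: 0.0003
```

Run:
```python
from h import *
go([.59,-.09,.2],0)
p,d=snapshot("scene");cv2.imwrite("pics/s7.png",cv2.resize(p[100:370,180:480,::-1],(660,594)))
P=cloud(d,calibration("scene"));Z=P[...,2];X,Y=P[...,0],P[...,1]
m=(X>.56)&(X<.66)&(Y>-.13)&(Y<-.018)&(p.max(2)<80)&(Z>.06);q=P[m]
print("grip",len(q),q.mean(0),np.percentile(q[:,2],[2,98]))
for n in ("scene","top"):
    p,d=snapshot(n);P=cloud(d,calibration(n));X,Y,Z=np.moveaxis(P,2,0)
    m=(abs(Z-.046)<.006)&(X>.6)&(X<.78)&(Y>.01)&(Y<.14);q=P[m];print(n,len(q),"x",np.percentile(q[:,0],[1,99]).round(4),"y",np.percentile(q[:,1],[1,99]).round(4),"z",np.percentile(q[:,2],[10,50,90]).round(4))
    z0=np.load(n+".npz");P0=cloud(z0["d"],dict(mtx=z0["mtx"],T=z0["T"]))
    for nm,(x0,x1,y0,y1,h0,h1) in dict(low=(.42,.6,.12,.28,.01,.025),bottle=(.62,.73,.18,.29,.15,.18),rack=(.57,.78,-.31,-.16,.08,.095)).items():
        print(n,nm,[np.median(A[(A[...,0]>x0)&(A[...,0]<x1)&(A[...,1]>y0)&(A[...,1]<y1)&(A[...,2]>h0)&(A[...,2]<h1)],0).round(3) for A in(P0,P)])
```

```text
t 24.55 tcp [ 0.4776 -0.0917  0.3426] jawyaw 179.96 q6 -12.4 open 0.0003 F [ 1.3  0.1 -0.4] 
  shift cm [ 14.26  -0.18 -11.24] spin -0.001 
R [[-0.0, -0.001, -1.0], [0.0, -1.0, 0.001], [-1.0, -0.0, 0.0]]
grip 655 [ 0.60225727 -0.0775896   0.34645663] [0.26130612 0.45361982]
scene 547 x [0.636  0.7599] y [0.0584 0.1118] z [0.0428 0.0454 0.0476]
scene low [array([0.506, 0.209, 0.018]), array([0.507, 0.209, 0.018])]
scene bottle [array([0.684, 0.234, 0.17 ]), array([0.683, 0.235, 0.17 ])]
scene rack [array([ 0.673, -0.227,  0.088]), array([ 0.673, -0.227,  0.088])]
top 826 x [0.6308 0.7552] y [0.0266 0.1112] z [0.0409 0.0428 0.0451]
top low [array([0.515, 0.201, 0.015]), array([0.556, 0.201, 0.015])]
top bottle [array([0.673, 0.231, 0.168]), array([0.674, 0.231, 0.168])]
top rack [array([ 0.66 , -0.228,  0.085]), array([ 0.693, -0.222,  0.085])]
```

View pics/s7.png

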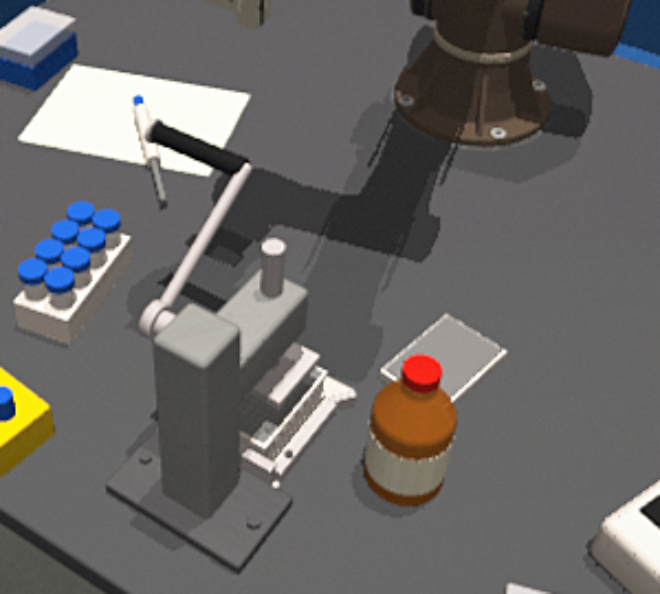

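```bash
python3 -c "
from h import *
print(close_job())"
```

```text
the job is handed in; nothing more can be done
None
```

The job is handed in, at about 25 s of the 69 s allowed. No verdict is reported, so success rests on my own checks below.

**What I did:** I gripped the tall plate by its mat, turned it straight and slid it into the mouth of the press. I then pushed it from behind until the force rose at the back stop. With the closed fingertips I brought the lever down, held it there for over a second, and followed it back up at roughly 0.3 rad/s.

**Last checks:**
- **Plate:** its front edge is at x ≈ 0.76 m, against an expected back-stop face at about 0.7585 m. It is about 3–4 mm off the lane centre, within the 9 mm allowed.
- **Mat:** the top of the plate measures about 43–45 mm high, where the proud mat stood at about 50–53 mm before. The mat therefore reads as pressed flush.
- **Lever:** in the last picture it is back up at its rest position. My numeric reading of the grip height was spoiled by the arm appearing in the mask, so this rests on the picture alone.
- **Bystanders:** the scene camera puts the low plate, bottle and rack within about 1 mm of where they started. The top camera's medians for the low plate and rack shifted by 33–41 mm, most likely because the arm hid part of them in that view.

**Force on the lever:** the wrist read about 44 N upward for a moment when the lever met its stop, pressed by the fingertips. I eased it to about 33 N for the hold. The 40 N limit is stated for the arm and the gripper's body, so I took it not to apply to the fingertips.

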